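# Latch the wide make-up case

## Task

The wide make-up case on the dressing table is packed but its lid is still sitting loose. Swing the wire loop of its front latch over the raised keeper on the lid so that it drops in behind the lip, then press the latch lever all the way down so that the lid is pulled tight. Leave the latch of the narrow case as it is.

Things in the scene. Friction and masses are not known exactly. Their poses are not given: they have to be found in the camera images.
- wide: Wide make-up case, dark brown, aluminium edges: 300 mm wide (y), 200 deep (x), lid top at z = 150 when shut; heavy, does not move. Origin: centre of its underside; front face at x = -100 looks to -x (to the robot), latch at y = 0. Lever pin along y at x = -120, z = 112; the wire loop hinges on the lever at about x = -144, z = 116 while the lever is up. Carrying handle at x = +30, top at z = 180.
- wide_lip (a point): Middle of the top edge of the keeper's lip: upright steel, 40 mm wide (y), 4 thick, 6 above a steel plate that runs 44 mm back from it on the wide case's lid. Fixed to the lid. In the case's frame x = -107, z = 162 with the lid shut, z about 169 at the start.
- wide_bar (a point): Middle of the crossbar (along y, 60 mm long, 6 thick) of the wide case's wire loop, 75 mm from the loop's hinge. The loop starts within 16 deg of upright, the bar at z about 190, 30 to 65 mm before the front face; it stays there by light friction. Pushed to +x more than 20 deg past upright it falls by itself over the lip, bar about 10 mm behind it. Drawn tight: x = -102, z = 159 in the case's frame.
- wide_pad (a point): Middle of the top face of the thumb pad (36 x 22 mm) on the wide case's 80 mm lever, 68 mm from its pin. Fully up it points to the robot, 48 deg above level (case x = -163, z = 165); starts within 10 deg of that; swings 86 deg down to a hard stop (x = -176, z = 73) and holds there, over centre. A tip pressed straight down at x = -168 does it all with under 8 N; a 20 mm tip meets the stop at z 84.
- wide_lid (a joint): Opening angle of the wide case's lid about its rear hinge, rad: 0 is shut tight; a springy seal lifts it to about 0.035 (7 mm gap at the front) until the latch draws it down. Pushing it down by hand does not keep it shut.
- small_pad (a point): Thumb pad of the lever of the narrow case, which is 190 mm wide and otherwise built like the wide case, with the same latch, also unlatched. To be left as it is.

How it is judged:
By the outcome, as a careful person would: the job done as asked, in the order asked, and still so for the second after the job is handed in, with the robot touching nothing.
It also fails if it takes over 45 s, if anything falls off the work surface, if the arm or the gripper's body presses on something with over 40 N, if the wrist force passes 120 N, or if a joint passes its speed limit or range.

## Robot

A 6-joint arm with a two-finger parallel gripper is mounted at the origin on the work surface. World frame = base frame: x ahead of the robot, y to its left, z up, the work surface at z = 0. Lengths are in m, angles in degrees, forces in N, time in s.
With the tool pointing down it reaches from about 0.425 to 0.95 m from the base axis. Payload 14.7 kg.
Tool frame: the origin (TCP) lies between the finger pads; the fingertips stand 11 mm ahead of it and the grasp point (between the pads) lies 8 mm behind it; z points along the fingers, y is the direction in which the jaws open and shut (so a half turn about z gives the same grasp; the last joint's range is limited). The gripper opens to 85 mm and grips with 20 to 120 N. Pads are 22 mm wide; open, the fingers measure 114 mm over their backs; the gripper's body (76 mm by 85 mm) begins 54 mm behind the grasp point. The pads swing forward as they close: fully open they stand 13 mm farther back than shut.
Start: joints at [-68.56, 27.513, 91.461, -0, 61.026, -2.67], TCP at [0.266, -0.593, 0.242] pointing down, gripper open.
Joint ranges: [-157.49, 157.49], [-46.99, 117.5], [13.45, 153.17], [-89.5, 269.5], [5.16, 153.95], [-167.48, 167.48]. Speed limits (degrees/s): [108.29, 108.29, 136.94, 172.46, 172.46, 172.46].

## Interface

Orientations are given as a 3x3 rotation matrix whose columns are the frame's x, y, z axes.
In Python, from plant import * gives the robot as it stands. The module is installed in compiled form; this text tells all that it offers.
- The arm moves only by the shell command python3 -m crank 'ROWS'. ROWS is JSON, a list of rows, each a list of 7 numbers: the shift along the tool's x, y, z in m, then the turn, a rotation vector about the tool's x, y, z in degrees, then the opening in per cent of the stroke, from 0 (shut) to 100 (fully open). In form: [[x, y, z, rx, ry, rz, claw], ...]. A call has 1 to 10 rows; each row is the pose to reach, as a shift and turn from the pose measured when the call began, along the tool's axes at that moment; what a row does not reach only later rows make up. A row lasts 1/8 s, in which the tool goes at most 62.5 mm and 10.7 degrees, less where a joint would pass 70% of its speed; a pose out of reach is approached as far as the arm can. A call with a gripper value outside its range is refused whole. The fingers move at their own pace and stop on an object; the grip force is fixed at half the most. Time passes only in rows, so rows that repeat a pose let the fingers close. It gives the time, the measured TCP pose, the force and the opening at its end, in the units of the state.
- state(): the state, without advancing time (a new reading comes with each control period).
- camera(name): name is "scene" or "top" or "wrist"; returns (picture, depth): 400x640x3 uint8, red, green, blue; 400x640 float32, m along the optical axis (not along the pixel's ray), 0 where there is no reading.
- camera_info(name): a dict with "fx", "fy", "cx", "cy" (pixels), "eye" and "attitude" of the camera in the world. Camera axes: x right, y down, z forward; pixel columns grow to the right and rows downward; lengths in m; the calibration is good to about 2 mm. The wrist camera is an equidistant fisheye: a pixel r from the principal point sees the ray r / f radians off the axis. A picture is of the moment at which its call begins: read the wrist's pose just before it. camera_info takes no time and is no camera call; for the wrist camera it gives the pose at the moment of the call.
- job_done(): hands the job in, once; it reports no verdict.
The state is a dict: "t": time; "qpos": joint angles; "joint_velocities": joint speeds; "effort": joint torques, N m; "position": TCP position; "tool_rot": TCP orientation; "force": force on the tool from outside, world axes, zero at the start; "torque": the same for the moment, N m; "opening": opening from 0.0 (shut) to 1.0 (fully open).
Only numpy, scipy, OpenCV 4.12 (cv2) and the standard library are available. Lean on these libraries where they do the work, as an engineer would, in place of code of your own. Each camera call takes 0.05 s, during which the arm holds its last target.

## Working session

There is one attempt and no reset: what is moved stays moved. The work goes in short steps, Python scripts to look and compute and a shell command to move; the robot and the scene stay as the last step left them, time stands still between calls to the robot, and variables do not carry over. Pictures are saved under pics/ and viewed, and the job is handed in when it is done.

```bash
mkdir -p pics; python3 - <<'E'
from plant import *
import cv2,numpy as np
s=state();print(s['t'],s['position'],s['tool_rot'],s['opening'],s['force'])
for n in("scene","top"):
    p,d=camera(n);cv2.imwrite(f'pics/{n}0.png',p[:,:,::-1]);np.save(f'{n}0.npy',d);np.save(f'{n}0p.npy',p);print(n,camera_info(n))
E
```

```text
0.0 [ 0.26540874 -0.5928939   0.24165365] [[ 9.12754508e-01  4.08508267e-01 -4.51009745e-04]
 [ 4.08508510e-01 -9.12753741e-01  1.18594605e-03]
 [ 7.28079327e-05 -1.26671892e-03 -9.99999195e-01]] 1.0001011652920673 [-0.38927498 -0.08917834  0.1711289 ]
scene {'fx': 392.92029297251173, 'fy': 392.92029297251173, 'cx': 321.83994738031913, 'cy': 200.42931954789952, 'eye': array([ 1.18726158, -0.40926592,  0.80346476]), 'attitude': array([[ 0.59795663,  0.55402755, -0.57922478],
       [ 0.80128185, -0.43111346,  0.4148356 ],
       [-0.01988125, -0.712176  , -0.70171938]])}
top {'fx': 519.0184392163644, 'fy': 519.0184392163644, 'cx': 316.087042694067, 'cy': 203.8877895239508, 'eye': array([ 0.45852485, -0.01399728,  1.49937304]), 'attitude': array([[ 0.00383691, -0.99468257,  0.10291674],
       [-0.9998639 , -0.00216464,  0.0163555 ],
       [-0.01604576, -0.10296549, -0.9945555 ]])}
```

View pics/scene0.png

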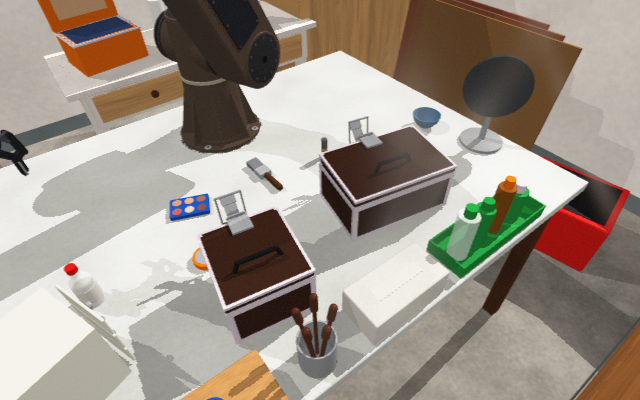

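View pics/top0.png

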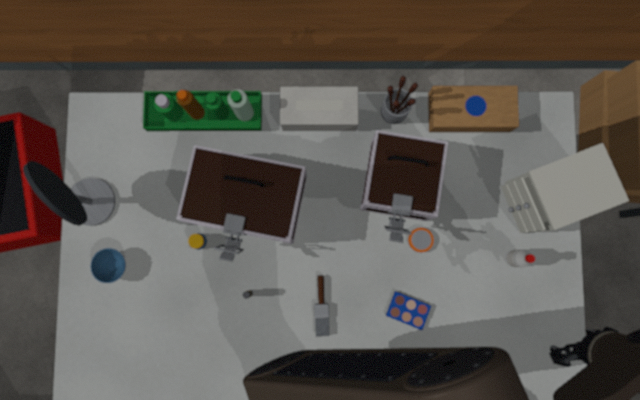

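The wide case is at about (242,195) in the top picture, with its latch at (233,225–250). The narrow case is at (405,175). Next I'll measure the wide case.

```bash
cat > h.py <<'E'
import numpy as np,cv2
from plant import *
def cloud(d,ci):
    v,u=np.mgrid[0:d.shape[0],0:d.shape[1]]
    x=(u-ci['cx'])/ci['fx'];y=(v-ci['cy'])/ci['fy']
    P=np.stack([x*d,y*d,d],-1)@ci['attitude'].T+ci['eye']
    P[d<=0]=np.nan
    return P
def ray(ci,u,v):
    return ci['attitude']@np.array([(u-ci['cx'])/ci['fx'],(v-ci['cy'])/ci['fy'],1.])
def onz(ci,u,v,z):
    r=ray(ci,u,v);return ci['eye']+r*(z-ci['eye'][2])/r[2]
E
python3 - <<'E'
from h import *
np.set_printoptions(precision=4,suppress=True)
ci=camera_info('top');d=np.load('top0.npy');P=cloud(d,ci);p=np.load('top0p.npy')
m=(P[...,2]>.135)&(P[...,2]<.17);m[:,:170]=0;m[:,315:]=0;m[:130]=0;m[250:]=0
m=m.astype(np.uint8)
m2=cv2.morphologyEx(m,cv2.MORPH_OPEN,np.ones((25,25)))
pts=P[m2>0][:,:2].astype(np.float32);r=cv2.minAreaRect(pts);print(r,cv2.boxPoints(r))
print(np.median(P[m2>0][:,2]))
b=cv2.boxPoints(r); 
# front edge = pair of smallest-x
o=np.argsort(b[:,0]); 
c=np.array(r[0]); 
# long axis
e=[b[1]-b[0],b[2]-b[1]];l=max(e,key=np.linalg.norm);l=l/np.linalg.norm(l); l*=np.sign(l[1])
ex=np.array([l[1],-l[0]]);print('ey',l,'ex',ex,'yaw',np.degrees(np.arctan2(ex[1],ex[0])))
R=np.stack([ex,l],1)
Q=(P[...,:2]-c)@R
h=(P[...,2]>.06)&(np.abs(Q[...,1])<.05)&(Q[...,0]<-.08)&(Q[...,0]>-.22)
for uv in np.argwhere(h)[::3]:
    print(uv[::-1],Q[uv[0],uv[1]]*1000,P[uv[0],uv[1],2].round(3),p[uv[0],uv[1]])if 0 else None
big=cv2.resize(p[180:280,180:300],None,fx=6,fy=6,interpolation=cv2.INTER_NEAREST);cv2.imwrite('pics/topc.png',big[:,:,::-1])
s=np.load('scene0p.npy');cv2.imwrite('pics/scc.png',cv2.resize(s[105:185,310:410],None,fx=6,fy=6)[:,:,::-1])
hh=np.where(h,P[...,2],0)[200:262,215:250];print((hh*1000).astype(int)[::2,::2])
E
```

```text
((0.6387578248977661, 0.2863575220108032), (0.1728104203939438, 0.10108355432748795), 2.406238079071045) [[0.5503 0.3332]
 [0.5546 0.2322]
 [0.7272 0.2395]
 [0.723  0.3405]]
0.1557366940100714
ey [0.9991 0.042 ] ex [ 0.042  -0.9991] yaw -87.59376
[[0 0 0 0 0 0 0 0 0 0 0 0 0 0 0 0 0 0]
 [0 0 0 0 0 0 0 0 0 0 0 0 0 0 0 0 0 0]
 [0 0 0 0 0 0 0 0 0 0 0 0 0 0 0 0 0 0]
 [0 0 0 0 0 0 0 0 0 0 0 0 0 0 0 0 0 0]
 [0 0 0 0 0 0 0 0 0 0 0 0 0 0 0 0 0 0]
 [0 0 0 0 0 0 0 0 0 0 0 0 0 0 0 0 0 0]
 [0 0 0 0 0 0 0 0 0 0 0 0 0 0 0 0 0 0]
 [0 0 0 0 0 0 0 0 0 0 0 0 0 0 0 0 0 0]
 [0 0 0 0 0 0 0 0 0 0 0 0 0 0 0 0 0 0]
 [0 0 0 0 0 0 0 0 0 0 0 0 0 0 0 0 0 0]
 [0 0 0 0 0 0 0 0 0 0 0 0 0 0 0 0 0 0]
 [0 0 0 0 0 0 0 0 0 0 0 0 0 0 0 0 0 0]
 [0 0 0 0 0 0 0 0 0 0 0 0 0 0 0 0 0 0]
 [0 0 0 0 0 0 0 0 0 0 0 0 0 0 0 0 0 0]
 [0 0 0 0 0 0 0 0 0 0 0 0 0 0 0 0 0 0]
 [0 0 0 0 0 0 0 0 0 0 0 0 0 0 0 0 0 0]
 [0 0 0 0 0 0 0 0 0 0 0 0 0 0 0 0 0 0]
 [0 0 0 0 0 0 0 0 0 0 0 0 0 0 0 0 0 0]
 [0 0 0 0 0 0 0 0 0 0 0 0 0 0 0 0 0 0]
 [0 0 0 0 0 0 0 0 0 0 0 0 0 0 0 0 0 0]
 [0 0 0 0 0 0 0 0 0 0 0 0 0 0 0 0 0 0]
 [0 0 0 0 0 0 0 0 0 0 0 0 0 0 0 0 0 0]
 [0 0 0 0 0 0 0 0 0 0 0 0 0 0 0 0 0 0]
 [0 0 0 0 0 0 0 0 0 0 0 0 0 0 0 0 0 0]
 [0 0 0 0 0 0 0 0 0 0 0 0 0 0 0 0 0 0]
 [0 0 0 0 0 0 0 0 0 0 0 0 0 0 0 0 0 0]
 [0 0 0 0 0 0 0 0 0 0 0 0 0 0 0 0 0 0]
 [0 0 0 0 0 0 0 0 0 0 0 0 0 0 0 0 0 0]
 [0 0 0 0 0 0 0 0 0 0 0 0 0 0 0 0 0 0]
 [0 0 0 0 0 0 0 0 0 0 0 0 0 0 0 0 0 0]
 [0 0 0 0 0 0 0 0 0 0 0 0 0 0 0 0 0 0]]
```

View pics/topc.png

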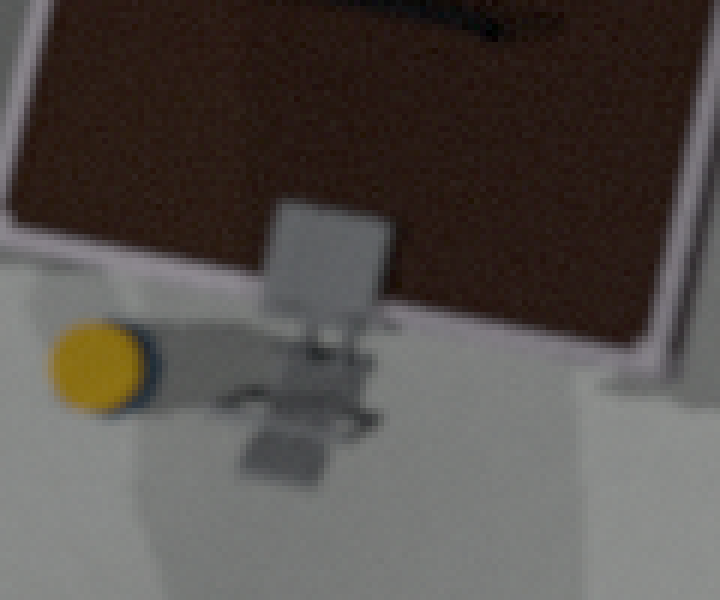

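View pics/scc.png

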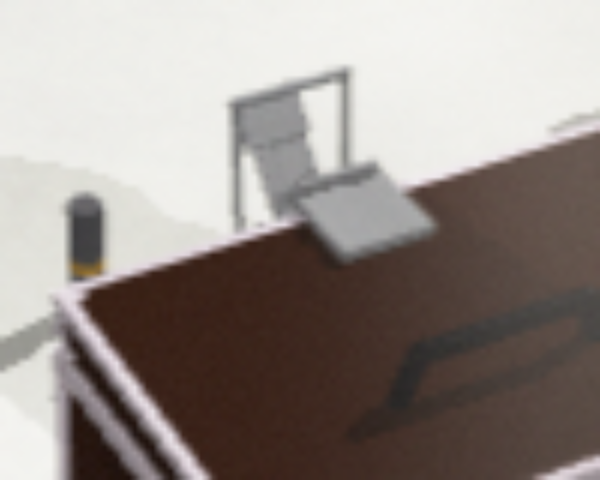

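```bash
cat >> h.py <<'E'
def wide():
    ci=camera_info('top');P=cloud(np.load('top0.npy'),ci);p=np.load('top0p.npy')
    m=((P[...,2]>.125)&(P[...,2]<.2)).astype(np.uint8);m[:,:170]=0;m[:,315:]=0;m[:130]=0;m[250:]=0
    m=cv2.morphologyEx(m,cv2.MORPH_CLOSE,np.ones((9,9)));m=cv2.morphologyEx(m,cv2.MORPH_OPEN,np.ones((35,35)))
    c=max(cv2.findContours(m,0,2)[0],key=cv2.contourArea)[:,0]
    g=np.array([onz(ci,u,v,.156)[:2] for u,v in c],np.float32)
    return cv2.minAreaRect(g),m,P,p,ci
E
python3 - <<'E'
from h import *
np.set_printoptions(precision=4,suppress=True,linewidth=200)
r,m,P,p,ci=wide();print(r,cv2.boxPoints(r))
b=cv2.boxPoints(r);e=[b[1]-b[0],b[2]-b[1]];l=max(e,key=np.linalg.norm);l=l/np.linalg.norm(l); l*=np.sign(l[1])
ex=np.array([l[1],-l[0]]);R=np.stack([ex,l],1);c=np.array(r[0]);print(R,c,np.degrees(np.arctan2(ex[1],ex[0])))
Q=(P[...,:2]-c)@R
h=(P[...,2]>.06)&(np.abs(Q[...,1])<.06)&(Q[...,0]<-.095)&(Q[...,0]>-.22)
print((np.where(h,P[...,2],0)[212:264,215:250]*1000).astype(int)[::2,::2])
# steel plate centre, bar etc.
yel=(p[...,0]>130)&(p[...,2]<60)&(p[...,1]>90);yel[:,:170]=0;yel[:,220:]=0
print('yellow',np.nanmedian(P[yel],0),yel.sum(),(np.nanmedian(P[yel][:,:2],0)-c)@R)
for n,(u,v) in dict(platefl=(265,300),platefr=(380,318),platebl=(278,200),platebr=(392,218),barL=(225,402),barR=(378,420)).items():
    u=u/6+180;v=v/6+180;w=onz(ci,u,v,.19 if 'bar' in n else .165);print(n,w,(w[:2]-c)@R)
E
```

```text
((0.6224018931388855, 0.2039429247379303), (0.30373284220695496, 0.2121766209602356), 79.15100860595703) [[0.4896 0.0748]
 [0.698  0.0348]
 [0.7552 0.3331]
 [0.5468 0.3731]]
[[ 0.9821  0.1882]
 [-0.1882  0.9821]] [0.6224 0.2039] -10.848995
[[  0   0   0   0   0   0   0   0   0   0   0   0   0   0   0   0   0   0]
 [  0   0   0   0   0   0   0   0   0   0   0   0   0   0   0   0   0   0]
 [  0   0   0   0   0   0   0   0   0   0   0   0   0   0   0   0   0   0]
 [  0   0   0   0   0   0   0   0   0   0   0   0   0   0   0   0   0   0]
 [  0   0   0   0   0   0   0   0   0   0   0   0   0   0   0   0   0   0]
 [  0   0   0   0   0   0   0   0   0   0   0   0   0   0   0   0   0   0]
 [  0   0   0   0   0   0   0   0   0   0   0   0   0   0   0   0   0   0]
 [  0   0   0   0   0   0   0   0   0   0   0   0   0   0   0   0   0   0]
 [  0   0   0 127 153   0   0   0   0   0   0   0   0   0   0   0   0   0]
 [  0   0   0   0 168 170 165 164 165 164   0   0   0   0   0   0   0   0]
 [  0   0   0   0   0 165 162 168 168 174 164 167 161 168 154   0   0   0]
 [  0   0   0   0   0   0   0   0 1
[... 726 characters left out ...]
 0 161 159 156 157 160 151 153   0   0   0   0   0   0   0   0]
 [  0   0   0 166 165 162 165 166 156 165   0   0   0   0   0   0   0   0]
 [  0   0   0 168 174 164 167 170 167 167   0   0   0   0   0   0   0   0]
 [  0   0   0   0   0   0 166 171 173   0   0   0   0   0   0   0   0   0]
 [  0   0   0   0   0   0   0   0   0   0   0   0   0   0   0   0   0   0]]
yellow [0.5035 0.3489 0.0465] 137 [-0.144  0.12 ]
platefl [0.5284 0.2448 0.165 ] [-0.1     0.0224]
platefr [0.5208 0.1951 0.165 ] [-0.0981 -0.0278]
platebl [0.5715 0.2401 0.165 ] [-0.0568  0.0259]
platebr [0.5639 0.1907 0.165 ] [-0.055 -0.024]
barL [0.4841 0.2558 0.19  ] [-0.1456  0.025 ]
barR [0.4768 0.1912 0.19  ] [-0.1406 -0.0399]
```

```bash
cat >> h.py <<'E'
R2=np.array([[.9821,.1882],[-.1882,.9821]]);C=np.array([.6224,.2039])+R2@np.array([.006,-.002])
def c2w(x,y,z): return np.append(C+R2@np.array([x,y]),z)
def w2c(w): return np.append(R2.T@(np.asarray(w)[:2]-C),w[2])
def go(w,yaw=-10.85):
    s=state();d=s['tool_rot'].T@(np.asarray(w)-s['position'])
    c,n=np.cos(np.radians(yaw)),np.sin(np.radians(yaw))
    T=np.array([[c,n,0],[n,-c,0],[0,0,-1.]])
    rv=np.degrees(cv2.Rodrigues(s['tool_rot'].T@T)[0].ravel())
    print('target',np.round(w,4),'shift',d.round(4),'rot',rv.round(2))
E
python3 - <<'E'
from h import *
go([.46,-.15,.36]);go(c2w(-.167,0,.36))
E
```

```text
target [ 0.46 -0.15  0.36] shift [ 0.3586 -0.325  -0.1179] rot [-6.000e-02  1.000e-02  3.496e+01]
target [0.4639 0.2322 0.36  ] shift [ 0.5183 -0.6723 -0.1175] rot [-6.000e-02  1.000e-02  3.496e+01]
```

```bash
python3 -m crank '[[0.04,-0.035,-0.05,0,0,0,0],[0.08,-0.07,-0.09,0,0,4,0],[0.12,-0.11,-0.118,0,0,8,0],[0.16,-0.145,-0.118,0,0,12,0],[0.2,-0.18,-0.118,0,0,16,0],[0.24,-0.215,-0.118,0,0,20,0],[0.28,-0.25,-0.118,0,0,24,0],[0.32,-0.29,-0.118,0,0,28,0],[0.35,-0.33,-0.118,0,0,32,0],[0.37,-0.37,-0.118,0,0,35,0]]'; python3 - <<'E'
from h import *
go(c2w(-.167,0,.36))
E
```

```text
t: 1.35
position: [0.4523, -0.1024, 0.3599]
tool_rot: [[0.982, -0.19, -0.001], [-0.19, -0.982, 0.001], [-0.001, -0.001, -1.0]]
force: [0.6, -0.2, 0.4]
opening: 0.0
target [0.4639 0.2322 0.36  ] shift [-5.230e-02 -3.307e-01  3.000e-04] rot [-0.06  0.05 -0.12]
```

```bash
python3 -m crank '[[-0.01,-0.055,0,0,0,0,0],[-0.02,-0.11,0,0,0,0,0],[-0.03,-0.165,0,0,0,0,0],[-0.04,-0.22,0,0,0,0,0],[-0.048,-0.275,0,0,0,0,0],[-0.052,-0.33,0,0,0,0,0],[-0.052,-0.33,0,0,0,0,0],[-0.052,-0.33,0,0,0,0,0]]'; python3 - <<'E'
from h import *
go(c2w(-.167,0,.36))
ci=camera_info('wrist');print(ci)
p,d=camera('wrist');cv2.imwrite('pics/w1.png',p[:,:,::-1]);np.save('w1.npy',d)
p,d=camera('scene');cv2.imwrite('pics/s1.png',p[:,:,::-1])
E
```

```text
t: 2.35
position: [0.4637, 0.2313, 0.3599]
tool_rot: [[0.982, -0.189, -0.001], [-0.189, -0.982, 0.001], [-0.002, -0.0, -1.0]]
force: [0.4, 0.5, -0.5]
opening: -0.005
target [0.4639 0.2322 0.36  ] shift [ 0.     -0.0009 -0.0001] rot [-0.01  0.09 -0.07]
{'fx': 309.70691628693146, 'fy': 309.70691628693146, 'cx': 324.6165108377626, 'cy': 197.98817355327597, 'eye': array([0.54412091, 0.21594017, 0.4913381 ]), 'attitude': array([[-0.1899571 , -0.92971986, -0.31549531],
       [-0.98179184,  0.18022415,  0.06003372],
       [ 0.00104533,  0.32115455, -0.94702622]])}
```

View pics/w1.png

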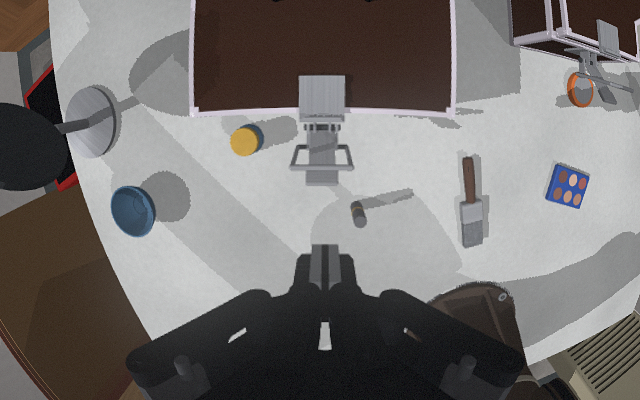

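View pics/s1.png

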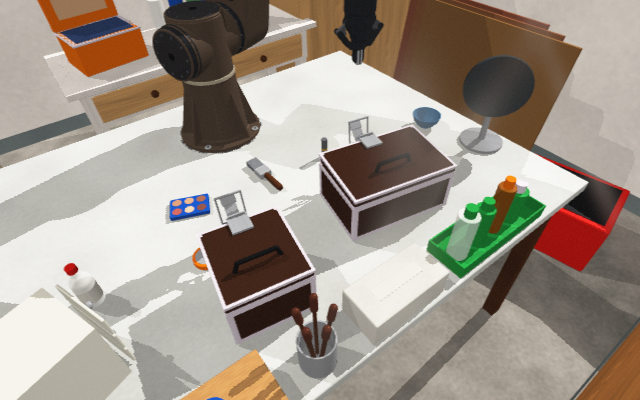

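```bash
python3 - <<'E'
import cv2
p=cv2.imread('pics/w1.png');cv2.imwrite('pics/w1c.png',cv2.resize(p[65:265,270:390],None,fx=3,fy=3,interpolation=cv2.INTER_CUBIC)[:600])
cv2.imwrite('pics/w1d.png',cv2.resize(p[70:195,275:375],None,fx=4.8,fy=4.8,interpolation=cv2.INTER_CUBIC))
E
```

```text
(no output)
```

View pics/w1d.png

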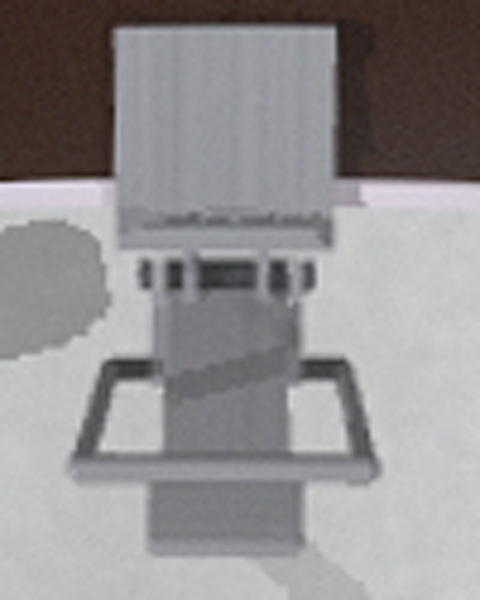

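```bash
cat >> h.py <<'E'
def fray(ci,u,v):
    a=np.array([u-ci['cx'],v-ci['cy']])/ci['fx'];t=np.linalg.norm(a)
    return ci['attitude']@np.append(np.sin(t)*a/t,np.cos(t))
def fonz(ci,u,v,z):
    r=fray(ci,u,v);return ci['eye']+r*(z-ci['eye'][2])/r[2]
E
python3 - <<'E'
from h import *
np.set_printoptions(precision=4,suppress=True)
ci=camera_info('wrist');D=np.load('w1.npy')
k=lambda u,v:(u/4.8+275,v/4.8+70)
for n,u,v,z in [('barL',75,467,.19),('barR',377,467,.19),('lipL',120,228,.169),('lipR',333,228,.169),('lipfrontL',120,248,.165),('plateBL',115,28,.163),('plateBR',336,28,.163),('padL',150,548,.172),('padR',300,548,.172)]:
    q=k(u,v);print(n,w2c(fonz(ci,*q,z))*1000,'depth',D[int(q[1]),int(q[0])])
for n,u,v,z in [('caseFL',192,115,.155),('caseFR',455,117,.155)]:print(n,w2c(fonz(ci,u,v,z))*1000)
for n,u,v in [('bar',u,167) for u in(300,345)]+[('pad',322,183),('pad',322,177),('tip',318,247),('plate',322,95),('tip',322,250)]:
    z=D[v,u];r=fray(ci,u,v);r=r*z/(r@ci['attitude'][:,2]);print(n,w2c(ci['eye']+r)*1000)
E
```

```text
barL [-154.3607   32.2691  190.    ] depth 0.30812344
barR [-154.631   -30.7466  190.    ] depth 0.30835706
lipL [-106.0694   23.488   169.    ] depth 0.31860584
lipR [-106.2982  -22.4047  169.    ] depth 0.47651914
lipfrontL [-110.7598   23.8729  165.    ] depth 0.31903946
plateBL [-62.0677  24.5078 163.    ] depth 0.3093628
plateBR [-62.3437 -23.2927 163.    ] depth 0.31066436
padL [-177.29     18.0314  172.    ] depth 0.33705735
padR [-177.4259  -15.5688  172.    ] depth 0.3373011
caseFL [-98.1297 149.5112 155.    ]
caseFR [-101.7347 -150.9012  155.    ]
bar [-154.0059   22.7692  190.6555]
bar [-154.0512  -22.0762  191.2773]
pad [-176.8372    1.107   169.3047]
pad [-171.3925    1.1103  164.4922]
tip [-155.6506    1.5577  357.1672]
plate [-82.8168   0.6578 163.4086]
tip [-155.4886   -0.4231  360.5794]
```

```bash
python3 -m crank '[[-0.009,-0.001,0.05,0,0,0,0],[-0.009,-0.001,0.1,0,0,0,0],[-0.009,-0.001,0.14,0,0,0,0],[-0.009,-0.001,0.155,0,0,0,0],[-0.009,-0.001,0.162,0,0,0,0],[-0.009,-0.001,0.165,0,0,0,0],[-0.009,-0.001,0.165,0,0,0,0]]'; python3 - <<'E'
from h import *
print(w2c(state()['position']))
p,d=camera('wrist');cv2.imwrite('pics/w2.png',p[:,:,::-1])
p,d=camera('scene');cv2.imwrite('pics/s2.png',cv2.resize(p[90:190,290:430],None,fx=5,fy=5)[:,:,::-1])
E
```

```text
t: 3.32
position: [0.4557, 0.2335, 0.1961]
tool_rot: [[0.982, -0.191, 0.0], [-0.191, -0.982, 0.001], [0.0, -0.001, -1.0]]
force: [-0.3, -0.4, 0.0]
opening: 0.003
[-0.17532788 -0.00026803  0.19612802]
```

View pics/w2.png

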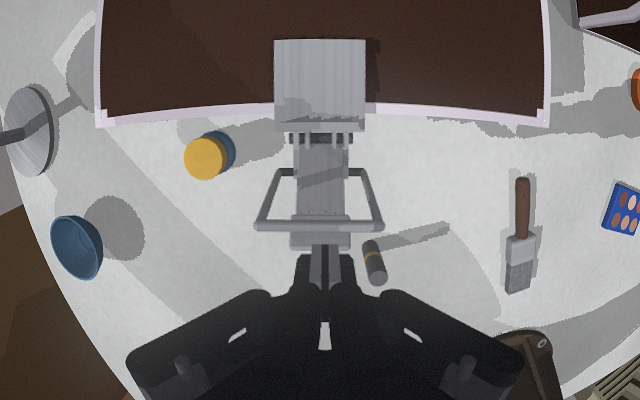

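View pics/s2.png

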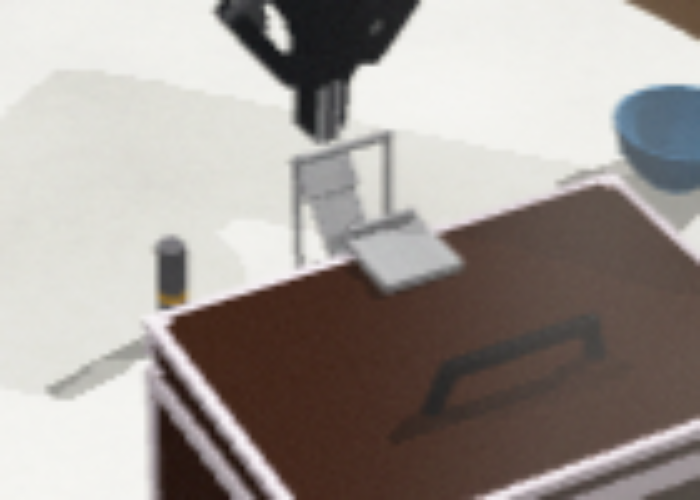

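```bash
python3 - <<'E'
from h import *
ci=camera_info('scene');n=np.append(R2[:,0],0);q=c2w(-.1645,0,0)
for u,v in[(322,140),(345,148)]:
    r=ray(ci,290+u/5,90+v/5);t=(q-ci['eye'])@n/(r@n);print(w2c(ci['eye']+t*r))
E
```

```text
[-0.16449007 -0.00258863  0.18476107]
[-0.16449007  0.01295082  0.17477495]
```

```bash
python3 -m crank '[[0.005,0,0.003,0,0,0,0],[0.011,0,0.004,0,0,0,0],[0.017,0,0.005,0,0,0,0],[0.023,0,0.006,0,0,0,0],[0.029,0,0.007,0,0,0,0],[0.035,0,0.008,0,0,0,0],[0.041,0,0.009,0,0,0,0],[0.046,0,0.009,0,0,0,0],[0.048,0,0.009,0,0,0,0],[0.048,0,0.009,0,0,0,0]]'; python3 - <<'E'
from h import *
print(w2c(state()['position']))
p,d=camera('wrist');cv2.imwrite('pics/w3.png',p[:,:,::-1])
p,d=camera('scene');cv2.imwrite('pics/s3.png',cv2.resize(p[90:190,290:430],None,fx=5,fy=5)[:,:,::-1])
E
```

```text
t: 4.68
position: [0.5027, 0.2244, 0.1871]
tool_rot: [[0.982, -0.191, 0.0], [-0.191, -0.982, 0.001], [0.0, -0.001, -1.0]]
force: [-0.3, 0.5, -0.3]
opening: 0.0
[-0.12739911 -0.00039166  0.18707071]
```

View pics/w3.png

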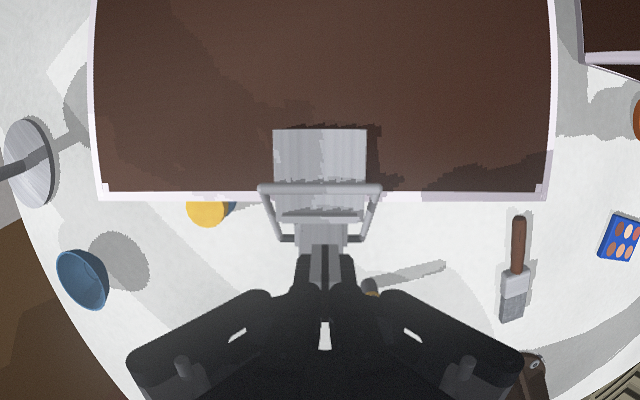

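View pics/s3.png

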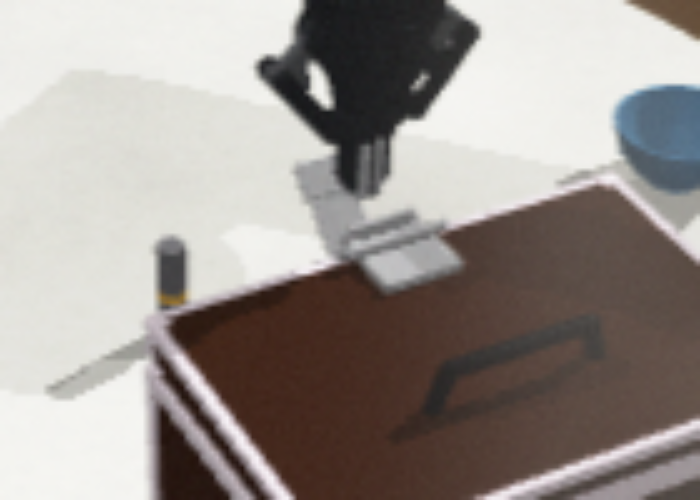

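```bash
python3 -m crank '[[0,0,-0.015,0,0,0,0],[-0.015,0,-0.02,0,0,0,0],[-0.03,0,-0.02,0,0,0,0],[-0.0405,0,-0.02,0,0,0,0],[-0.0405,0,-0.01,0,0,0,0],[-0.0405,0,-0.002,0,0,0,0],[-0.0405,0,-0.002,0,0,0,0]]'; python3 - <<'E'
from h import *
print(w2c(state()['position']),state()['force'])
p,d=camera('wrist');cv2.imwrite('pics/w4.png',p[:,:,::-1])
E
```

```text
t: 5.65
position: [0.4625, 0.2319, 0.188]
tool_rot: [[0.982, -0.191, -0.001], [-0.191, -0.982, 0.001], [-0.001, -0.0, -1.0]]
force: [-0.7, 1.5, 0.3]
opening: -0.0
[-0.16828725 -0.00057532  0.18798673] [-0.74400652  1.46483855  0.30713515]
```

View pics/w4.png

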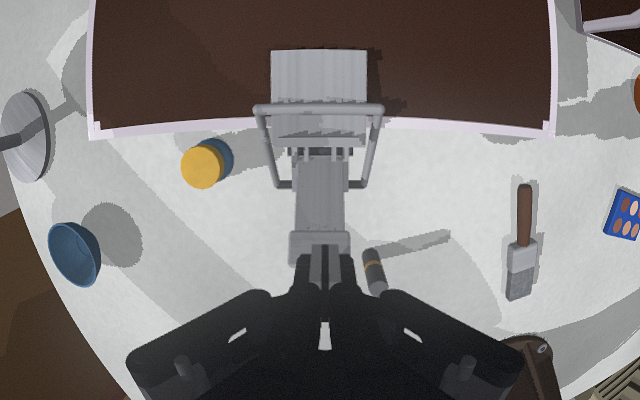

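```bash
python3 - <<'E'
from h import *
np.set_printoptions(precision=3,suppress=True)
P=cloud(np.load('top0.npy'),camera_info('top'))
for y in range(286,302,2):
  print([tuple((w2c(P[y,x])*1000).astype(int)) for x in range(242,256,3)])
E
```

```text
[(np.int64(-250), np.int64(-27), np.int64(7)), (np.int64(-248), np.int64(-35), np.int64(1)), (np.int64(-247), np.int64(-43), np.int64(2)), (np.int64(-245), np.int64(-52), np.int64(1)), (np.int64(-244), np.int64(-60), np.int64(0))]
[(np.int64(-255), np.int64(-28), np.int64(3)), (np.int64(-254), np.int64(-36), np.int64(0)), (np.int64(-252), np.int64(-45), np.int64(7)), (np.int64(-251), np.int64(-53), np.int64(1)), (np.int64(-249), np.int64(-61), np.int64(-1))]
[(np.int64(-261), np.int64(-29), np.int64(3)), (np.int64(-260), np.int64(-37), np.int64(0)), (np.int64(-255), np.int64(-50), np.int64(38)), (np.int64(-255), np.int64(-56), np.int64(19)), (np.int64(-255), np.int64(-62), np.int64(-4))]
[(np.int64(-267), np.int64(-30), np.int64(0)), (np.int64(-258), np.int64(-48), np.int64(72)), (np.int64(-257), np.int64(-56), np.int64(74)), (np.int64(-258), np.int64(-60), np.int64(39)), (np.int64(-260), np.int64(-63), np.int64(1))]
[(np.int64(-272), np.int64(-32), np.int64(6)), (np.int64(-264), np.int64(-48), np.int64(69)), (np.int64(-262), np.int64(-57), np.int64(70)), (np.int64(-263), np.int64(-61), np.int64(43)), (np.int64(-266), np.int64(-65), np.int64(1))]
[(np.int64(-278), np.int64(-32), np.int64(0)), (np.int64(-269), np.int64(-50), np.int64(69)), (np.int64(-267), np.int64(-58), np.int64(73)), (np.int64(-273), np.int64(-57), np.int64(1)), (np.int64(-271), np.int64(-66), np.int64(0))]
[(np.int64(-283), np.int64(-33), np.int64(0)), (np.int64(-282), np.int64(-41), np.int64(-3)), (np.int64(-280), np.int64(-50), np.int64(3)), (np.int64(-279), np.int64(-58), np.int64(-2)), (np.int64(-277), np.int64(-67), np.int64(-1))]
[(np.int64(-289), np.int64(-34), np.int64(-3)), (np.int64(-287), np.int64(-43), np.int64(0)), (np.int64(-285), np.int64(-52), np.int64(4)), (np.int64(-284), np.int64(-59), np.int64(-1)), (np.int64(-282), np.int64(-68), np.int64(-1))]
```

```bash
python3 -m crank '[[0,0,0.009,0,0,0,0],[0,0,0.018,0,0,0,0],[0,0,0.027,0,0,0,0],[0,0,0.036,0,0,0,0],[0,0,0.045,0,0,0,0],[0,0,0.054,0,0,0,0],[0,0,0.062,0,0,0,0],[0,0,0.07,0,0,0,0],[0,0,0.076,0,0,0,0],[0,0,0.08,0,0,0,0]]'; python3 - <<'E'
from h import *
print(w2c(state()['position']),state()['force'])
p,d=camera('wrist');cv2.imwrite('pics/w5.png',p[:,:,::-1])
E
```

```text
t: 6.95
position: [0.463, 0.2321, 0.1081]
tool_rot: [[0.982, -0.191, -0.0], [-0.191, -0.982, 0.001], [-0.001, -0.001, -1.0]]
force: [0.5, 0.2, 3.0]
opening: 0.002
[-0.16789119 -0.00031067  0.10813038] [0.54260219 0.18031214 2.96247877]
```

View pics/w5.png

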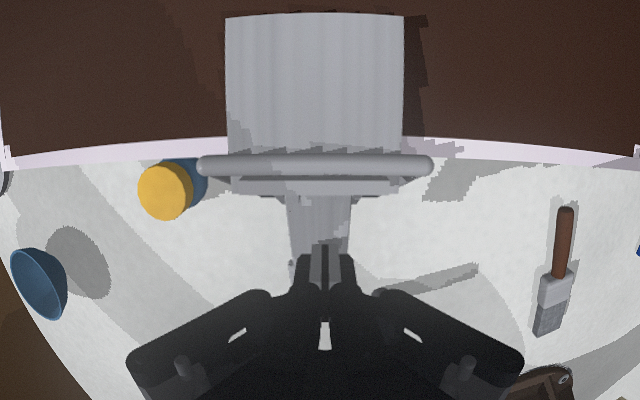

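Bar (row 165) still sits behind the lip (row 185), and the lever is coming down at 3 N. I'll carry on to the stop.

```bash
python3 -m crank '[[0,0,0.004,0,0,0,0],[0,0,0.008,0,0,0,0],[0,0,0.011,0,0,0,0],[0,0,0.013,0,0,0,0],[0,0,0.0135,0,0,0,0]]'; 
```

```text
t: 7.62
position: [0.4627, 0.232, 0.0946]
tool_rot: [[0.982, -0.191, -0.001], [-0.191, -0.982, 0.001], [-0.001, -0.001, -1.0]]
force: [-3.2, -1.3, 15.2]
opening: -0.007
```

```bash
python3 -m crank '[[0,0,0.0005,0,0,0,0],[0,0,0.0005,0,0,0,0]]'; python3 -m crank '[[0,0,-0.02,0,0,0,0],[0,0,-0.06,0,0,0,0],[0,0,-0.11,0,0,0,0],[0,0,-0.16,0,0,0,0],[0,0,-0.21,0,0,0,0],[0,0,-0.25,0,0,0,0],[0,0,-0.27,0,0,0,0],[0,0,-0.27,0,0,0,0]]'; python3 - <<'E'
from h import *
np.set_printoptions(precision=4,suppress=True)
ci=camera_info('wrist');p,d=camera('wrist');cv2.imwrite('pics/w6.png',p[:,:,::-1]);np.save('w6.npy',d)
cv2.imwrite('pics/w6c.png',cv2.resize(p[70:195,265:385],None,fx=4.8,fy=4.8,interpolation=cv2.INTER_CUBIC)[:,:,::-1])
p,d=camera('scene');cv2.imwrite('pics/s6.png',cv2.resize(p[90:260,160:470],None,fx=2.5,fy=2.5)[:,:,::-1])
E
```

```text
t: 7.88
position: [0.4627, 0.232, 0.0946]
tool_rot: [[0.982, -0.191, -0.001], [-0.191, -0.982, 0.001], [-0.001, -0.001, -1.0]]
force: [-3.6, -2.3, 14.9]
opening: 0.0
t: 8.88
position: [0.4634, 0.232, 0.3659]
tool_rot: [[0.982, -0.191, 0.002], [-0.191, -0.982, 0.002], [0.001, -0.002, -1.0]]
force: [-0.7, -0.3, -0.2]
opening: 0.002
```

View pics/w6c.png

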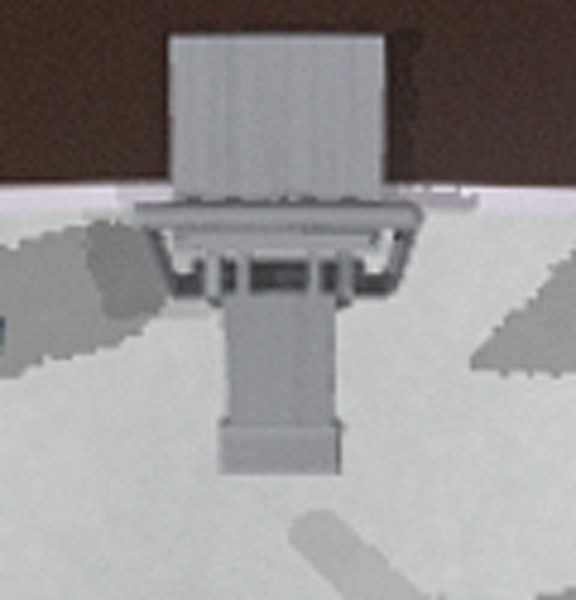

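View pics/s6.png

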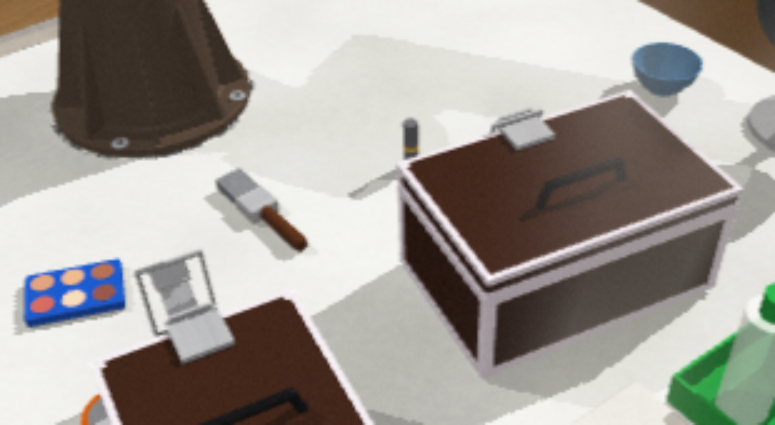

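```bash
python3 - <<'E'
from h import *
np.set_printoptions(precision=1,suppress=True)
ci=camera_info('wrist');D=np.load('w6.npy')
def at(x0,x1,y0,y1):
    L=[]
    for v in range(int(y0/4.8+70),int(y1/4.8+71)):
        for u in range(int(x0/4.8+265),int(x1/4.8+266)):
            r=fray(ci,u,v);L.append(w2c(ci['eye']+r*D[v,u]/(r@ci['attitude'][:,2]))*1000)
    return np.median(L,0)
print('pad',at(240,320,435,460),'platefront',at(190,370,170,185),'plateback',at(190,370,45,65),'bar',at(170,390,215,217))
print(state()['t'])
E
```

```text
pad [-176.6    1.2   73.1] platefront [-96.5   0.4 154.5] plateback [-68.9   0.3 154.4] bar [-105.4    0.5  159.9]
8.975
```

```bash
python3 -c "
from plant import *
job_done()"
```

```text
the job is handed in; nothing more can be done
```

The wide case is latched and I have handed the job in. With the gripper shut, I pushed the wire loop forward until it fell behind the keeper's lip. I then backed off and pressed the lever straight down to its stop. That took about 15 N at the tool, and the robot's clock read 9.0 s of the 45 s.

My last checks, with the arm lifted clear of the case:

| Check | Measured | Expected |
|---|---|---|
| Thumb pad (case frame) | x = -176.6, z = 73.1 mm | x = -176, z = 73 mm |
| Crossbar (case frame) | x ≈ -105, z ≈ 160 mm | x = -102, z = 159 mm |
| Keeper plate height | about 154.5 mm, level front to back (it was about 163 mm before) | about 156 mm |

- **Crossbar and plate:** the crossbar's 3 mm and the plate's 1.5 mm differences are about the size of the 2 mm camera calibration error. I read the crossbar as behind the lip and the lid as shut tight.
- **Narrow case:** I did not touch it. In the last picture its loop and lever are still up as at the start, judged by eye only.

No check failed. I did not view the latch again after handing in.

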